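# Hold a drawer front on for the screws

### The arm

A 6-joint arm with a two-finger parallel gripper is mounted at the origin on the work surface. World frame = base frame: x ahead of the robot, y to its left, z up, the work surface at z = 0. Lengths are in mm, angles in rad, forces in N, time in s.
With the tool pointing down it reaches from about 350 to 975 mm from the base axis. Payload 7.1 kg.
Tool frame: the origin (TCP) lies at the very end of the fingers, on their centre line; the grasp point (between the pads) lies 19 mm behind it (ctrl.pinch_z is the z of the grasp point in the tool frame, in mm); z points along the fingers, y is the direction in which the jaws open and shut (so a half turn about z gives the same grasp; the last joint's range is limited). The gripper opens to 88 mm and grips with 3 to 60 N. Pads are 20 mm wide; open, the fingers measure 115 mm over their backs; the gripper's body (75 mm by 178 mm) begins 61 mm behind the grasp point.
Start: joints at [1.157, 0.423, 1.63, -0, 1.089, -0.019], TCP at [240.357, 576.917, 222.675] pointing down, gripper open.
Joint ranges: [-3, 3], [-0.9, 2.11], [0.09, 2.58], [-1.31, 4.45], [0.11, 2.69], [-2.54, 2.54]. Speed limits (rad/s): [2.39, 2.39, 3.01, 3.14, 3.14, 3.14].

### API

Orientations are given as a rotation vector (axis times angle).
In Python, from workcell import get_obs, optics, ctrl gives the robot as it stands.
- The arm moves only by the shell command python3 -m jog 'ROWS'. ROWS is a JSON object of lists of equal length, an entry for each row: "delta_rot": the turn, a rotation vector about the tool's x, y, z in rad, a list of three; "translation": the shift along the tool's x, y, z in mm, a list of three; "hand": the opening, from -1 (shut) to 1 (fully open). In form: {"delta_rot": [[rx, ry, rz], ...], "translation": [[x, y, z], ...], "hand": [hand, ...]}. A call has 1 to 5 rows; each row is the pose to reach, as a shift and turn from the pose commanded when the call began, along the tool's axes at that moment; what a row does not reach only later rows make up. A row lasts 1/10 s, in which the tool goes at most 50 mm and 8.59 degrees, less where a joint would pass 70% of its speed; a pose out of reach is approached as far as the arm can. A call with a gripper value outside its range is refused whole. The fingers move at their own pace and stop on an object; the grip force is fixed at half the most. Time passes only in rows, so rows that repeat a pose let the fingers close. It gives the time, the measured TCP pose, the force and the opening at its end, in the units of the state.
- get_obs(): the state, without advancing time (a new reading comes with each control period).
- optics.get_image(name): name is "scene" or "top"; returns the picture (400x640x3 uint8, red, green, blue); there is no depth.
- optics.calibration(name): a dict with "intrinsics" (3x3 intrinsics, pixels), "cam_to_world" (4x4, takes a point from camera to world coordinates). Camera axes: x right, y up, looking along -z (the intrinsics and any distortion apply to the point x, -y, -z); pixel columns grow to the right and rows downward; lengths in mm; the calibration is good to about 2 mm. A picture is of the moment at which its call begins. calibration takes no time and is no camera call.
- ctrl.close_job(): hands the job in, once; it reports no verdict.
The state is a dict: "t": time; "qpos": joint angles; "qvel": joint speeds; "joint_torque": joint torques, N m; "ee_pos": TCP position; "orientation": TCP orientation; "ft_force": force on the tool from outside, world axes, zero at the start; "moment": the same for the moment, N m; "width": finger opening in mm.
Only numpy, scipy, OpenCV 4.12 (cv2) and the standard library are available. Lean on these libraries where they do the work, as an engineer would, in place of code of your own. Each camera call takes 0.05 s, during which the arm holds its last target. There are 200 camera calls.

### The job

The small drawer unit on the counter is getting its new front: first push its drawer box fully shut, then pick up the lower of the two loose wooden drawer fronts, without tipping it over, and bring it up so that it squarely covers the open front of the unit, pull facing out, its edges in line with the unit's sides, its top edge level with theirs, and clear of the counter. Press it flat against the drawer box with a steady push of about 12 newtons (not less than 6, not more than 20, and never ram it) for a colleague who will drive the screws from inside the box. Finish while still holding it there in the gripper with that push, not put down or let go; leave the taller front, the mug and the screw tray where they stand.

Things in the scene. Friction and masses are not known exactly. Their poses are not given: they have to be found in the camera images.
- unit: Small cherry drawer unit without its top board, fixed to the counter: 260 mm wide (y), 260 deep (x), on 20 mm feet, its sides standing from 20 to 130 mm above the counter, 16 mm thick. Origin on the counter below the middle of the front edges of its sides; x points from the front into the unit (away from the robot), y to the left, z up. The drawer box slides in it along x.
- drawer (a joint): How far the drawer box is open, in m: 0 = fully shut against the rubber buffers of its runners, positive = out towards the robot. It slides with about 2.5 N of friction and stays where it is left. Pressed further at 0, the buffers give elastically by 1 mm for each 5 N (not shown in this value).
- drawer_face (a point): Centre of the flat outer face of the plywood drawer box (202 mm wide, 75 high, from 44 to 119 mm above the counter, walls 12 mm, open on top), to which the front is to be screwed. With the drawer shut, this face stands 5 mm in front of the unit's side edges. Axes as the unit's.
- front: The lower of two loose cherry drawer fronts, the one to fit: board 260 mm wide (y), 110 high (z), 22 thick (x), about 0.4 kg, standing on its long edge, bar pull on its -x side. Origin at the centre of its underside (mid-thickness); x points from pull side to plain back, z up. In place, its origin is at y = 0, z = 20 mm in the unit's frame and its back touches the drawer face.
- front_pull (a point): Middle of the lower front's pull: square aluminium bar 12 by 12 mm, 140 mm long along y, 84 mm above the board's lower and 26 below its upper edge; bar centre 51 mm from the board's mid-plane towards -x: 34 mm free between bar and board. Two 10 mm posts 55 mm either side of the middle join it to the board. Axes as the front's.
- tall_front: The other loose front, 170 mm high, otherwise alike (260 wide, 22 thick, bar pull 144 mm above its lower edge), standing on its long edge. To be left alone. Origin at the centre of its underside, axes as the lower front's.
- mug: White mug, 82 mm across, 92 high, standing beside the unit. To be left alone. Origin at the centre of its underside.
- screw_tray: Small open grey tray of screws, 110 by 80 mm, 35 high, beside the unit. To be left alone. Origin at the centre of its underside.

How it is judged:
By the outcome, as a careful person would: the job done as asked, in the order asked, and still so for the second after the job is handed in, while the arm keeps its last pose, push and grip.
It also fails if it takes over 72 s, if anything falls off the work surface, if the arm or the gripper's body presses on something with over 40 N, if the wrist force passes 120 N, or if a joint passes its speed limit or range.

## Working session

There is one attempt and no reset: what is moved stays moved. The work goes in short steps, Python scripts to look and compute and a shell command to move; the robot and the scene stay as the last step left them, time stands still between calls to the robot, and variables do not carry over. Pictures are saved under pics/ and viewed, about 8 in all and at most 12, crops included, and the job is handed in when it is done.

```bash
ls; mkdir -p pics; python3 - <<'E'
from workcell import get_obs, optics, ctrl
import cv2
o=get_obs(); print(o)
for n in("scene","top"):
    cv2.imwrite(f"pics/{n}0.png",optics.get_image(n)[:,:,::-1]); print(n,optics.calibration(n))
E
```

```text
pics
{'t': 0.0, 'qpos': array([ 1.15700752e+00,  4.23807909e-01,  1.63065585e+00, -2.32350661e-05,
        1.08860389e+00, -1.90087756e-02]), 'qvel': array([-1.06894289e-04, -7.92638580e-04, -1.28300460e-04, -7.81943944e-04,
        6.65609628e-05, -5.10835771e-04]), 'joint_torque': array([-1.12520720e-03, -5.44618535e+01, -2.73666215e+01,  6.43422687e-02,
        2.27850740e-02, -1.10058850e-04]), 'ee_pos': array([240.14933631, 576.43899981, 221.93567719]), 'orientation': array([-6.16024988e-01, -3.08030014e+00,  2.26959391e-03]), 'ft_force': array([0.1245605 , 0.58622362, 0.0822576 ]), 'moment': array([-0.01506224, -0.01797662, -0.01526652]), 'width': 87.96487740542824}
scene {'intrinsics': array([[438.51073415,   0.        , 320.88512608],
       [  0.        , 438.51073415, 196.09714837],
       [  0.        ,   0.        ,   1.        ]]), 'cam_to_world': array([[ 1.61994782e-02, -7.92714887e-01,  6.09377292e-01,
         1.11357208e+03],
       [ 9.99710731e-01,  2.00533204e-03, -2.39673120e-02,
        -1.95996839e+01],
       [ 1.77772412e-02,  6.09589277e-01,  7.92518065e-01,
         8.85946562e+02],
       [ 0.00000000e+00,  0.00000000e+00,  0.00000000e+00,
         1.00000000e+00]])}
top {'intrinsics': array([[518.19724257,   0.        , 314.24904353],
       [  0.        , 518.19724257, 200.95197757],
       [  0.        ,   0.        ,   1.        ]]), 'cam_to_world': array([[-1.35919089e-03,  9.92313728e-01, -1.23740120e-01,
         3.27233652e+02],
       [-9.99947564e-01, -2.60463134e-03, -9.90375492e-03,
        -7.49292237e+00],
       [-1.01499294e-02,  1.23720170e-01,  9.92265236e-01,
         1.58431096e+03],
       [ 0.00000000e+00,  0.00000000e+00,  0.00000000e+00,
         1.00000000e+00]])}
```

View pics/scene0.png

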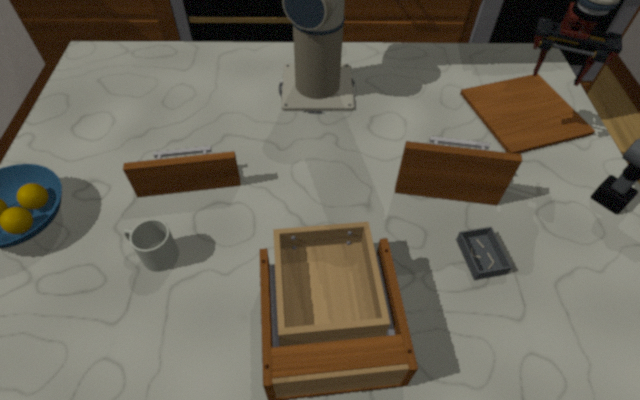

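View pics/top0.png

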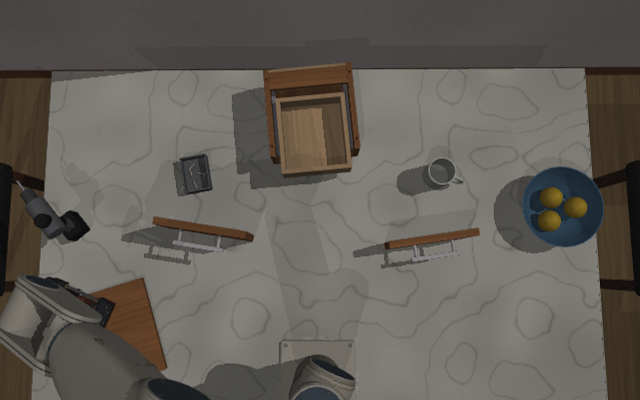

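```bash
python3 - <<'E'
import cv2
a=cv2.imread("pics/top0.png"); cv2.imwrite("pics/t1.png",cv2.resize(cv2.convertScaleAbs(a[60:270,240:500],alpha=1.6),None,fx=3,fy=3,interpolation=cv2.INTER_CUBIC)[:600])
a=cv2.imread("pics/scene0.png"); cv2.imwrite("pics/s1.png",cv2.resize(cv2.convertScaleAbs(a[140:400,100:430],alpha=1.6),None,fx=2.4,fy=2.4,interpolation=cv2.INTER_CUBIC)[:600])
E
```

```text
(no output)
```

View pics/t1.png

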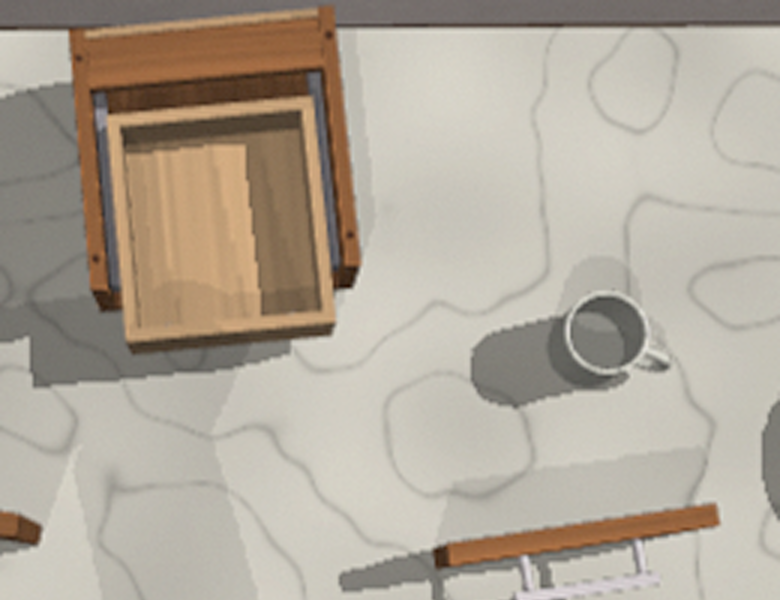

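View pics/s1.png

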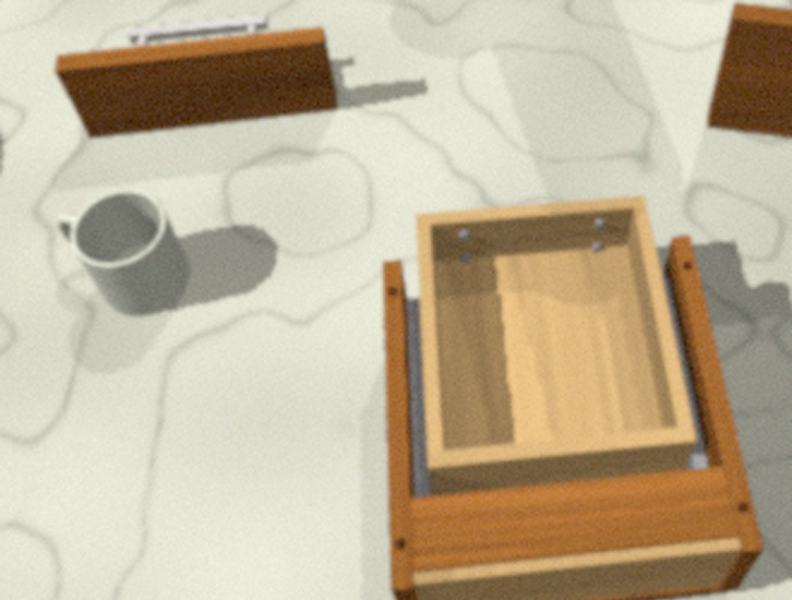

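```bash
cat > h.py <<'E'
import numpy as np
from scipy.optimize import least_squares
from scipy.spatial.transform import Rotation as R
from workcell import get_obs, optics, ctrl
C={n:optics.calibration(n) for n in("scene","top")}
def proj(n,P):
    T=C[n]["cam_to_world"]; p=(np.atleast_2d(P)-T[:3,3])@T[:3,:3]
    q=np.c_[p[:,0],-p[:,1],-p[:,2]]@C[n]["intrinsics"].T
    return q[:,:2]/q[:,2:]
def loc2w(s,P): # s=x,y,yaw
    P=np.atleast_2d(np.array(P,float)); c,sn=np.cos(s[2]),np.sin(s[2])
    return np.c_[s[0]+c*P[:,0]-sn*P[:,1], s[1]+sn*P[:,0]+c*P[:,1], P[:,2]]
crop={"top":lambda c:np.array([240,60])+(np.array(c)+.5)/3-.5,"scene":lambda c:np.array([100,140])+(np.array(c)+.5)/2.4-.5}
def fit(f,x0,names="ts"):
    r=least_squares(f,x0,loss="soft_l1"); return r.x,f(r.x).round(1)
E
python3 - <<'E'
from h import *
up={"top":[((99,293),(0,130,130)),((357,267),(0,-130,130)),((336,270),(0,-114,130)),((121,290),(0,114,130)),((72,30),(260,130,130)),((333,8),(260,-130,130))],
"scene":[((384,264),(0,-130,130)),((402,262),(0,-114,130)),((672,240),(0,114,130)),((690,238),(0,130,130))]}
dr={"top":[((126,342),(-5,101,119)),((334,324),(-5,-101,119))],"scene":[((417,215),(-5,-101,119)),((645,197),(-5,101,119))]}
fr={"top":[((447,549),(11,130,110)),((716,506),(11,-130,110)),((719,523),(-11,-130,110)),((449,567),(-11,130,110))],
"scene":[((62,71),(11,-130,110)),((325,40),(11,130,110)),((58,57),(-11,-130,110)),((322,29),(-11,130,110)),((90,136),(11,-130,0)),((337,107),(11,130,0))]}
def res(s,L,cams,d=0):
    return np.concatenate([(proj(n,loc2w(s,np.array([p for _,p in L[n]],float)-[d,0,0]))-np.array([crop[n](c) for c,_ in L[n]])).ravel() for n in cams])
for cams in (("top",),("scene",),("top","scene")):
    print(cams)
    x,r=fit(lambda s:np.r_[res(s,up,cams),res(s,dr,cams,s[3])],[600,0,0,50]); print("unit",x.round(3),"\n",r)
    x,r=fit(lambda s:res(s,fr,cams),[300,-200,0]); print("front",x.round(3),"\n",r)
E
```

```text
('top',)
unit [6.46994e+02 4.94500e+00 8.60000e-02 4.45860e+01] 
 [-3.  -0.4  1.5  0.3  2.9 -0.2 -4.8  0.1 -0.8  0.3  0.7 -0.2 -0.3  0.1
  0.5 -0.1]
front [ 403.236 -331.992   -6.125] 
 [-0.6 -0.8 -0.  -1.1  0.5  0.9  0.1  0.9]
('scene',)
unit [6.54051e+02 7.89100e+00 9.10000e-02 4.75830e+01] 
 [-0.7 -0.1 -0.1  0.1  0.3 -0.2  0.6  0.  -0.5  0.   0.2 -0.1]
front [ 405.91  -328.75    37.854] 
 [-3.2 -0.2  0.2  0.  -0.6 -1.3  1.  -2.  -0.   1.5  1.   1.1]
('top', 'scene')
unit [6.50163e+02 7.12300e+00 8.50000e-02 4.54450e+01] 
 [-3.8 -1.5  0.7 -0.7  2.2 -1.2 -5.5 -1.  -1.4 -0.8  0.1 -1.1 -0.9 -2.1
 -0.4 -1.9 -0.2 -1.5  0.1 -1.3 -1.  -0.8 -0.3 -0.8 -0.5 -0.9  0.1 -0.5]
front [ 404.417 -330.191   19.005] 
 [-1.3 -1.3 -0.6 -1.4 -0.1  0.6 -0.6  0.4 -3.7 -0.6 -0.3 -0.5 -1.1 -1.8
  0.4 -2.5 -0.4  1.1  0.5  0.6]
```

```bash
cat >> h.py <<'E'
U=np.array([650.,7.,0.086])
def go(x,y,z,phi,say=True):
    """shift (mm) and turn (rad) in tool axes to a down-pointing pose, jaws along phi"""
    o=get_obs(); R0=R.from_rotvec(o["orientation"]); p=o["ee_pos"]
    ty=np.array([np.cos(phi),np.sin(phi),0]); tz=np.array([0,0,-1.]); tx=np.cross(ty,tz)
    R1=R.from_matrix(np.c_[tx,ty,tz])
    print("t",round(o["t"],2),"pos",p.round(1),"phi",round(np.arctan2(*R0.as_matrix()[[1,0],1]),4),"F",o["ft_force"].round(1),"w",round(o["width"],1))
    print(" -> translation",R0.inv().apply(np.array([x,y,z])-p).round(1),"delta_rot",(R0.inv()*R1).as_rotvec().round(3))
E
python3 - <<'E'
from h import *
import cv2
s=[650,7,.086]
for n in("top","scene"):
    im=cv2.imread(f"pics/{n}0.png").astype(int)
    for x in (20,100):
        for a,b in((-145,-100),(100,145)):
            ys=np.arange(a,b,2.5); px=proj(n,loc2w(s,[(x,y,130) for y in ys]))
            sat=cv2.remap((im[:,:,2]-im[:,:,0]).astype(np.float32),px[:,0].astype(np.float32),px[:,1].astype(np.float32),1).ravel()
            print(n,x,a,sat.astype(int))
go(*loc2w([650,7,.086],[-110,0,200])[0],.086)
E
```

```text
top 20 -145 [ 8  9  9  7  6 15 37 54 52 52 53 44 32 17  0 -1 -4 20]
top 20 100 [13 -1 -1  2 21 40 50 51 51 54 54 27  9  4  4  5  5  5]
top 100 -145 [ 7  7  7  7  6  7 33 50 52 52 52 48 34 23  3  0 -2 16]
top 100 100 [20  3 -1 -1 15 43 54 52 51 51 54 34 14  6  5  6  6  6]
scene 20 -145 [10 10 11 11 10 13 29 59 74 73 68 72 54 19 11 10 11 15]
scene 20 100 [22  9 12 29 49 59 67 74 75 74 72 69 30 12  6  4  4  7]
scene 100 -145 [12 10 11 11 12 12 27 58 75 71 70 72 65 37 12  1  0 11]
scene 100 100 [27  6 15 40 55 56 65 74 74 73 71 68 36 14 10  7  7  9]
t 0.1 pos [240.2 576.5 222. ] phi 1.176 F [-0.4 -0.5 -0.1] w 87.7
 -> translation [-499.8 -418.9   22.5] delta_rot [-1.00e-03  1.00e-03  1.09e+00]
```

```bash

python3 -m jog '{"delta_rot":[[0,0,1.09],[0,0,1.09],[0,0,1.09],[0,0,1.09],[0,0,1.09]],"translation":[[-500,-419,22],[-500,-419,22],[-500,-419,22],[-500,-419,22],[-500,-419,22]],"hand":[-1,-1,-1,-1,-1]}'
python3 -c "
from h import *
go(*loc2w(U,[-110,0,200])[0],.086)"
```

```text
t: 0.6
ee_pos: [355.7, 353.2, 214.0]
orientation: [-1.709, -2.636, 0.001]
ft_force: [0.7, 1.0, 0.0]
width: 51.1
t 0.6 pos [355.7 353.2 214. ] phi 0.4204 F [0.7 1.  0. ] w 51.1
 -> translation [-400.1   23.5   14.1] delta_rot [-0.     0.     0.334]
```

```bash

python3 -m jog '{"delta_rot":[[0,0,0.33],[0,0,0.33],[0,0,0.33],[0,0,0.33],[0,0,0.33]],"translation":[[-380,20,14],[-380,20,14],[-380,20,14],[-380,20,14],[-380,20,14]],"hand":[-1,-1,-1,-1,-1]}'
python3 -m jog '{"delta_rot":[[0,0,0],[0,0,0]],"translation":[[0,0,0],[0,0,0]],"hand":[-1,-1]}'
python3 -c "
from h import *
go(*loc2w(U,[-110,0,75])[0],.086)"
```

```text
t: 1.1
ee_pos: [470.9, 131.4, 204.9]
orientation: [-2.112, -2.325, 0.0]
ft_force: [-0.0, 1.0, 0.3]
width: 11.5
t: 1.3
ee_pos: [470.5, 132.2, 204.7]
orientation: [-2.116, -2.322, 0.001]
ft_force: [-0.3, 0.4, -0.6]
width: 0.6
t 1.3 pos [470.5 132.2 204.7] phi 0.0927 F [-0.3  0.4 -0.6] w 0.6
 -> translation [-140.6   57.2  129.7] delta_rot [-0.001 -0.     0.007]
```

```bash

python3 -m jog '{"delta_rot":[[0,0,0.007],[0,0,0.007],[0,0,0.007],[0,0,0.007],[0,0,0.007]],"translation":[[-140,57,130],[-140,57,130],[-140,57,130],[-140,57,130],[-140,57,130]],"hand":[-1,-1,-1,-1,-1]}'
python3 -m jog '{"delta_rot":[[0,0,0],[0,0,0]],"translation":[[0,0,0],[0,0,0]],"hand":[-1,-1]}'
python3 -c "
from h import *
go(*loc2w(U,[-70,0,75])[0],.086)"
```

```text
t: 1.8
ee_pos: [539.5, -1.7, 71.0]
orientation: [-2.119, -2.314, 0.006]
ft_force: [0.2, 0.2, 0.5]
width: 0.3
t: 2.0
ee_pos: [540.5, 1.1, 75.8]
orientation: [2.118, 2.32, 0.001]
ft_force: [0.1, 1.1, 0.3]
width: 0.3
t 2.0 pos [540.5   1.1  75.8] phi 0.0908 F [0.1 1.1 0.3] w 0.3
 -> translation [-3.7 39.6  0.8] delta_rot [ 0.    -0.     0.005]
```

```bash

python3 -m jog '{"delta_rot":[[0,0,0],[0,0,0],[0,0,0],[0,0,0],[0,0,0]],"translation":[[-1,8,0],[-2,16,0],[-3,24,0],[-4,32,0],[-4,38,0]],"hand":[-1,-1,-1,-1,-1]}'
for i in 1 2; do python3 -m jog '{"delta_rot":[[0,0,0],[0,0,0],[0,0,0],[0,0,0],[0,0,0]],"translation":[[0,4,0],[0,8,0],[0,12,0],[0,16,0],[0,20,0]],"hand":[-1,-1,-1,-1,-1]}'; done
```

```text
t: 2.5
ee_pos: [580.0, -1.1, 75.3]
orientation: [2.12, 2.318, 0.001]
ft_force: [0.4, 0.6, 0.3]
width: 0.6
t: 3.0
ee_pos: [598.4, 0.6, 74.9]
orientation: [-2.12, -2.317, 0.001]
ft_force: [-3.6, -0.7, 0.7]
width: 0.5
t: 3.5
ee_pos: [618.8, 2.5, 74.9]
orientation: [-2.12, -2.318, 0.0]
ft_force: [-2.1, 0.1, -1.0]
width: 0.6
```

```bash

python3 -m jog '{"delta_rot":[[0,0,0],[0,0,0],[0,0,0],[0,0,0],[0,0,0]],"translation":[[0,2,0],[0,4,0],[0,6,0],[0,8,0],[0,8,0]],"hand":[-1,-1,-1,-1,-1]}'
for i in 1 2 3; do python3 -m jog '{"delta_rot":[[0,0,0],[0,0,0],[0,0,0]],"translation":[[0,1,0],[0,2,0],[0,2,0]],"hand":[-1,-1,-1]}'; done
```

```text
t: 4.0
ee_pos: [626.9, 3.2, 75.1]
orientation: [2.12, 2.318, 0.0]
ft_force: [-1.9, 0.7, -1.6]
width: 0.3
t: 4.3
ee_pos: [628.7, 3.3, 75.1]
orientation: [2.12, 2.318, 0.0]
ft_force: [-2.1, 0.2, -1.4]
width: 0.9
t: 4.6
ee_pos: [630.8, 3.5, 75.1]
orientation: [2.12, 2.318, 0.0]
ft_force: [-1.8, 1.2, -0.9]
width: 0.4
t: 4.9
ee_pos: [632.8, 3.7, 75.1]
orientation: [2.12, 2.318, 0.0]
ft_force: [-1.0, -0.2, -0.7]
width: 0.2
```

```bash

for i in 1 2 3 4; do python3 -m jog '{"delta_rot":[[0,0,0],[0,0,0],[0,0,0]],"translation":[[0,0.5,0],[0,1,0],[0,1,0]],"hand":[-1,-1,-1]}' | grep -E "ee_pos|force"; done
```

```text
ee_pos: [633.7, 3.8, 75.1]
ft_force: [-3.1, 0.8, -0.4]
ee_pos: [634.4, 3.9, 75.0]
ft_force: [-3.9, 1.2, 0.0]
ee_pos: [634.9, 3.9, 75.0]
ft_force: [-5.5, 0.5, 2.7]
ee_pos: [635.3, 3.9, 75.0]
ft_force: [-7.5, 0.4, 3.9]
```

```bash

python3 -m jog '{"delta_rot":[[0,0,0],[0,0,0],[0,0,0],[0,0,0],[0,0,0]],"translation":[[0,-20,0],[0,-60,0],[0,-70,-40],[0,-80,-80],[0,-80,-125]],"hand":[-1,-1,-1,-0.3,-0.3]}'
python3 -m jog '{"delta_rot":[[0,0,0],[0,0,0]],"translation":[[0,0,0],[0,0,0]],"hand":[-0.32,-0.32]}'
python3 -c "
from h import *
F=[404.4,-330.2,.156]
go(*loc2w(F,[-51,0,200])[0],.156)"
```

```text
t: 6.6
ee_pos: [556.1, -3.3, 201.1]
orientation: [-2.121, -2.318, 0.0]
ft_force: [1.6, -0.4, 0.4]
width: 12.9
t: 6.8
ee_pos: [558.6, -3.2, 201.7]
orientation: [2.118, 2.315, 0.005]
ft_force: [-0.4, -0.3, -1.0]
width: 27.7
t 6.8 pos [558.6  -3.2 201.7] phi 0.0888 F [-0.4 -0.3 -1. ] w 27.7
 -> translation [-315.4 -233.5    0.7] delta_rot [ 0.005  0.001 -0.067]
```

```bash

for i in 1; do python3 -m jog '{"delta_rot":[[0,0,-0.067],[0,0,-0.067],[0,0,-0.067],[0,0,-0.067],[0,0,-0.067]],"translation":[[-315,-233,0],[-315,-233,0],[-315,-233,0],[-315,-233,0],[-315,-233,0]],"hand":[-0.32,-0.32,-0.32,-0.32,-0.32]}'; done
python3 - <<'E'
from h import *
import cv2
F=[404.4,-330.2,.156]
for n in("top","scene"):
    im=cv2.imread(f"pics/{n}0.png").astype(int); sat=(im[:,:,2]-im[:,:,0]).astype(np.float32); gr=im.sum(2).astype(np.float32)/3
    def line(img,a,b):
        t=np.linspace(0,1,21)[:,None]; P=np.array(a)*(1-t)+np.array(b)*t
        px=proj(n,loc2w(F,P)).astype(np.float32); return cv2.remap(img,px[:,0],px[:,1],1).ravel().astype(int)
    for y in(-100,0,100): print(n,"x -25..25 z110 y",y,line(sat,(-25,y,110),(25,y,110)))
    print(n,"y-150..-110",line(sat,(0,-150,110),(0,-110,110))); print(n,"y110..150",line(sat,(0,110,110),(0,150,110)))
    if n=="top":
        for y in(-30,30): print("bar x-71..-31 z90",y,line(gr,(-71,y,90),(-31,y,90)))
cv2.imwrite("pics/top1.png",optics.get_image("top")[:,:,::-1])
go(*loc2w(F,[-51,0,200])[0],.156)
E
```

```text
t: 7.3
ee_pos: [425.1, -217.7, 198.6]
orientation: [-2.04, -2.387, 0.001]
ft_force: [0.1, -0.7, 0.8]
width: 30.1
top x -25..25 z110 y -100 [ 8  8  8  8  7 13 46 56 55 53 52 53 56 52 25  7  6  7  8  8  8]
top x -25..25 z110 y 0 [ 9  9  7  5  4 10 34 56 59 57 56 51 54 58 43 18  6  7  7  8  8]
top x -25..25 z110 y 100 [ 8  8  6  5  4  7 29 57 61 59 57 56 56 55 49 23 10  7  8  8  8]
top y-150..-110 [ 8  9  9  9  9  9  8  7  9 22 37 47 51 51 50 50 51 52 52 51 52]
top y110..150 [57 57 57 57 58 58 58 60 49 36 25 23 23 23 24 18  8  5  5  5  5]
bar x-71..-31 z90 -30 [121 121 121 121 121 118 107 108 116 131 128 127 126 124 122 121 122 122
 122 123 123]
bar x-71..-31 z90 30 [118 119 120 119 110  92  77  81 106 124 132 131 126 114 101 106 115 119
 115 110 106]
scene x -25..25 z110 y -100 [10 10 10 10 10 12 19 34 57 70 73 75 78 82 73 64 51 38 34 37 41]
scene x -25..25 z110 y 0 [ 4  3  4  4  5 11 21 36 55 71 76 74 74 76 71 66 54 41 37 35 38]
scene x -25..25 z110 y 100 [11 11 10 11 11 12 17 29 48 69 77 77 77 75 71 66 56 47 44 38 38]
scene y-150..-110 [10  9 10  9  9 10 11 11 11 13 21 35 58 71 77 74 71 73 74 73 74]
scene y110..150 [74 75 79 79 79 80 77 75 70 48 27 14 12 10 10 11 11 10 10 11 11]
t 7.35 pos [ 421.8 -222.5  198.5] phi 0.1536 F [-2.6 -3.3  0.9] w 29.9
 -> translation [-103.9  -84.7   -1.1] delta_rot [-0.004  0.001 -0.002]
```

```bash

python3 -m jog '{"delta_rot":[[0,0,0],[0,0,0],[0,0,0],[0,0,0],[0,0,0]],"translation":[[-103,-85,0],[-103,-85,0],[-103,-85,0],[-103,-85,0],[-103,-85,0]],"hand":[-0.32,-0.32,-0.32,-0.32,-0.32]}'
python3 - <<'E'
from h import *
import cv2
F=[404.9,-330.2,.153]
cv2.imwrite("pics/s2.png",cv2.resize(cv2.convertScaleAbs(optics.get_image("scene")[50:250,80:330,::-1],alpha=1.6),None,fx=3,fy=3,interpolation=cv2.INTER_CUBIC))
go(*loc2w(F,[-51,0,65])[0],.153)
E
```

```text
t: 7.85
ee_pos: [358.1, -331.5, 198.7]
orientation: [-2.043, -2.384, -0.001]
ft_force: [0.0, 0.4, 0.0]
width: 30.1
t 7.9 pos [ 358.5 -330.9  198.9] phi 0.1553 F [-0.3 -0.  -0.3] w 29.7
 -> translation [ -6.6  -4.9 133.9] delta_rot [-0.001 -0.002  0.002]
```

View pics/s2.png

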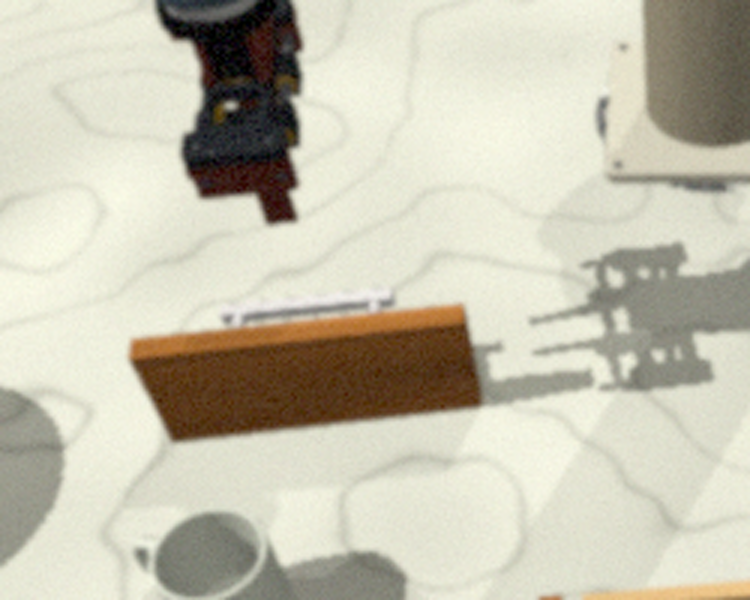

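View pics/top1.png

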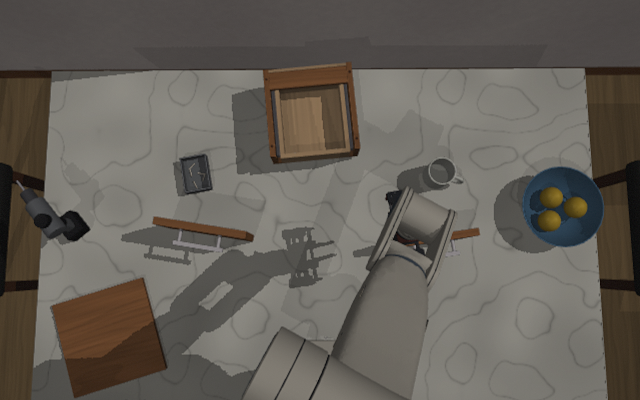

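```bash

python3 -m jog '{"delta_rot":[[0,0,0],[0,0,0],[0,0,0],[0,0,0],[0,0,0]],"translation":[[-6.6,-5,30],[-6.6,-5,60],[-6.6,-5,80],[-6.6,-5,90],[-6.6,-5,90]],"hand":[-0.32,-0.32,-0.32,-0.32,-0.32]}'
python3 -c "
from h import *
F=[404.9,-330.2,.153]
go(*loc2w(F,[-51,0,65])[0],.153)"
python3 -m jog '{"delta_rot":[[0,0,0],[0,0,0],[0,0,0],[0,0,0],[0,0,0]],"translation":[[0,0,10],[0,0,20],[0,0,30],[0,0,40],[0,0,44]],"hand":[-0.32,-0.32,-0.32,-0.32,-0.32]}'
python3 -c "
from h import *
F=[404.9,-330.2,.153]
go(*loc2w(F,[-51,0,65])[0],.153)"
```

```text
t: 8.4
ee_pos: [354.7, -337.2, 108.8]
orientation: [-2.038, -2.387, -0.0]
ft_force: [0.7, -1.1, -0.2]
width: 30.2
t 8.4 pos [ 354.7 -337.2  108.8] phi 0.1576 F [ 0.7 -1.1 -0.2] w 30.2
 -> translation [-0.8 -0.3 43.8] delta_rot [-0.002 -0.002  0.005]
t: 8.9
ee_pos: [354.4, -338.4, 64.9]
orientation: [-2.041, -2.387, -0.0]
ft_force: [-1.1, -0.4, -0.9]
width: 29.8
t 8.9 pos [ 354.4 -338.4   64.9] phi 0.1559 F [-1.1 -0.4 -0.9] w 29.8
 -> translation [ 0.4  0.2 -0.1] delta_rot [-0.001 -0.001  0.003]
```

```bash

for h in 1 2; do python3 -m jog '{"delta_rot":[[0,0,0],[0,0,0],[0,0,0],[0,0,0],[0,0,0]],"translation":[[0,0,0],[0,0,0],[0,0,0],[0,0,0],[0,0,0]],"hand":[-0.55,-0.62,-0.68,-0.72,-1]}'; done
python3 - <<'E'
from h import *
import cv2
o=get_obs();print(o["moment"],o["ft_force"])
a=[cv2.resize(cv2.convertScaleAbs(optics.get_image("scene")[90:240,80:280,::-1],alpha=1.6),None,fx=4,fy=4,interpolation=cv2.INTER_CUBIC)]
cv2.imwrite("pics/s3.png",a[0])
E
```

```text
t: 9.4
ee_pos: [355.1, -339.0, 66.4]
orientation: [2.042, 2.387, 0.0]
ft_force: [0.0, 0.1, 0.8]
width: 12.0
t: 9.9
ee_pos: [354.9, -338.8, 66.1]
orientation: [2.042, 2.387, 0.0]
ft_force: [0.8, -0.6, -0.4]
width: 11.8
[-0.02186064 -0.05500993 -0.17825849] [ 0.81312893 -0.56229577 -0.39280857]
```

View pics/s3.png

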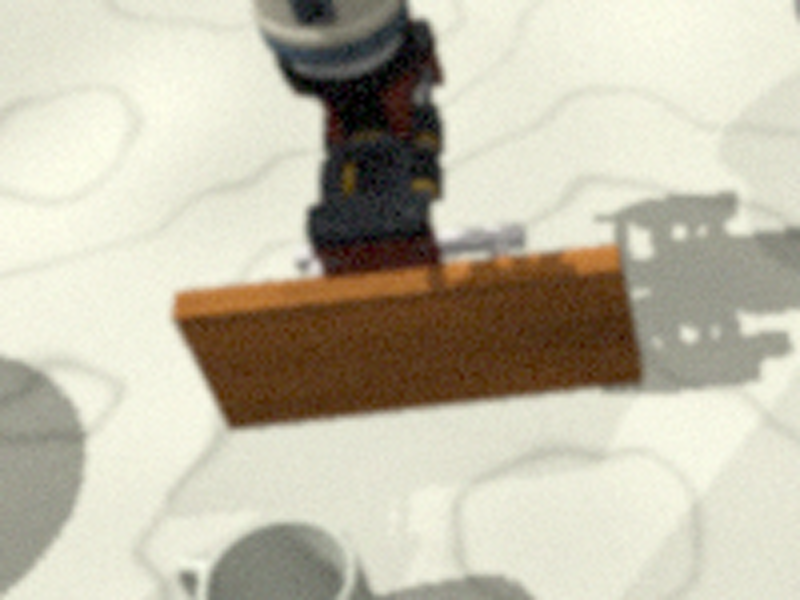

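```bash

python3 -m jog '{"delta_rot":[[0,0,0],[0,0,0],[0,0,0],[0,0,0],[0,0,0]],"translation":[[0,0,-2],[0,0,-6],[0,0,-14],[0,0,-22],[0,0,-30]],"hand":[-1,-1,-1,-1,-1]}'
python3 -m jog '{"delta_rot":[[0,0,0],[0,0,0],[0,0,0],[0,0,0],[0,0,0]],"translation":[[0,0,-20],[0,0,-40],[0,0,-60],[0,0,-80],[0,0,-100]],"hand":[-1,-1,-1,-1,-1]}'
python3 -c "
from h import *
o=get_obs();print(o['moment'])
go(*loc2w(U,[-67-60,0,196])[0],.086)"
```

```text
t: 10.45
ee_pos: [354.8, -338.8, 96.9]
orientation: [2.041, 2.388, -0.0]
ft_force: [-0.2, 0.4, -4.3]
width: 11.8
t: 10.95
ee_pos: [354.6, -338.5, 197.5]
orientation: [2.041, 2.388, -0.0]
ft_force: [-0.3, -0.6, -4.4]
width: 11.8
[-0.0714994   0.25628192 -0.00209731]
t 10.95 pos [ 354.6 -338.5  197.5] phi 0.1561 F [-0.3 -0.6 -4.4] w 11.8
 -> translation [304.3 218.8   1.4] delta_rot [0.   0.   0.07]
```

```bash

python3 -m jog '{"delta_rot":[[0,0,0],[0,0,0.02],[0,0,0.03],[0,0,0.05],[0,0,0.07]],"translation":[[30,20,0],[60,43,0],[90,65,0],[120,86,0],[150,108,0]],"hand":[-1,-1,-1,-1,-1]}'
python3 -c "
from h import *
go(*loc2w(U,[-67-60,0,196])[0],.086)"
```

```text
t: 11.45
ee_pos: [438.4, -172.3, 196.7]
orientation: [2.125, 2.313, 0.0]
ft_force: [0.8, -1.6, -4.7]
width: 11.9
t 11.45 pos [ 438.4 -172.3  196.7] phi 0.085 F [ 0.8 -1.6 -4.7] w 11.9
 -> translation [160.6  99.1   0.7] delta_rot [ 0.     0.    -0.001]
```

```bash

python3 -m jog '{"delta_rot":[[0,0,0],[0,0,0],[0,0,0],[0,0,0],[0,0,0]],"translation":[[32,20,0],[64,40,0],[96,60,0],[128,80,0],[158,98,0]],"hand":[-1,-1,-1,-1,-1]}'
python3 -m jog '{"delta_rot":[[0,0,0],[0,0,0],[0,0,0],[0,0,0],[0,0,0]],"translation":[[0,0,20],[0,0,40],[0,0,60],[0,0,80],[0,0,95]],"hand":[-1,-1,-1,-1,-1]}'
python3 -m jog '{"delta_rot":[[0,0,0],[0,0,0]],"translation":[[0,0,0],[0,0,0]],"hand":[-1,-1]}'
python3 - <<'E'
from h import *
import cv2
go(*loc2w(U,[-67-40,0,86])[0],.086)
for n in ("top","scene"): cv2.imwrite(f"pics/{n}4.png",optics.get_image(n)[:,:,::-1])
a=cv2.imread("pics/scene4.png")[170:400,220:450]; b=cv2.imread("pics/top4.png")[50:205,240:395]
cv2.imwrite("pics/m4.png",np.hstack([cv2.resize(cv2.convertScaleAbs(x,alpha=1.6),(400,400),interpolation=cv2.INTER_CUBIC) for x in(a,b)]))
E
```

```text
t: 11.95
ee_pos: [522.6, -6.3, 196.7]
orientation: [2.123, 2.315, 0.0]
ft_force: [0.5, -0.5, -4.9]
width: 11.4
t: 12.45
ee_pos: [521.6, -7.8, 100.5]
orientation: [-2.123, -2.314, 0.001]
ft_force: [0.0, -0.2, -5.3]
width: 11.6
t: 12.65
ee_pos: [522.3, -8.0, 101.6]
orientation: [-2.124, -2.315, 0.0]
ft_force: [0.2, -0.1, -3.8]
width: 11.8
t 12.65 pos [522.3  -8.  101.6] phi 0.086 F [ 0.2 -0.1 -3.8] w 11.8
 -> translation [ 3.9 21.5 15.6] delta_rot [-0. -0. -0.]
```

View pics/m4.png

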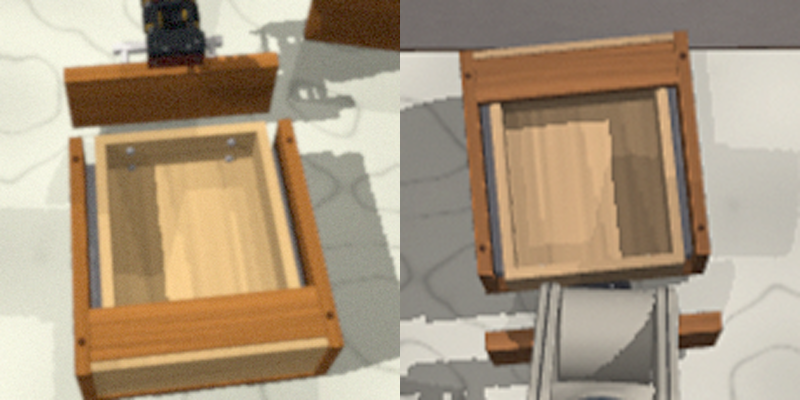

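```bash
cat >> h.py <<'E'
import cv2
def off(im,n,s,p,d,w=9):
    """offset (mm, along local unit direction d) of the strongest red-blue step near local point p; step sign too"""
    k=np.arange(-w,w+.01,.5); P=np.array(p,float)+k[:,None]*np.array(d,float)
    px=proj(n,loc2w(s,P)).astype(np.float32)
    sat=cv2.GaussianBlur(im[:,:,2].astype(np.float32)-im[:,:,0],(0,0),.7)
    g=np.gradient(cv2.remap(sat,px[:,0],px[:,1],cv2.INTER_CUBIC).ravel())
    g=np.where(g<0,-g,0) # red inside -> less red outside: d points outwards
    i=g.argmax(); m=slice(max(0,i-4),i+5); return round(float((k[m]*g[m]).sum()/g[m].sum()),1), round(float(g[i]),1)
E
cat > chk.py <<'E'
import sys
from h import *
n0=sys.argv[1]; zt=float(sys.argv[2]); F=[float(v) for v in sys.argv[3:6]]
for n in("top","scene"):
    im=cv2.imread(f"pics/{n}{n0}.png")
    print(n,"unit +y",[off(im,n,U,(x,130,130),(0,1,0)) for x in(15,60,120,180)])
    print(n,"unit -y",[off(im,n,U,(x,-130,130),(0,-1,0)) for x in(15,60,120,180)])
    print(n,"unit front",[off(im,n,U,(0,y,130),(-1,0,0)) for y in(-122,122)])
    print(n,"board +y,-y",[off(im,n,F,(x,130,zt),(0,1,0)) for x in(-5,0,5)],[off(im,n,F,(x,-130,zt),(0,-1,0)) for x in(-5,0,5)])
    print(n,"board pull edge",[off(im,n,F,(-11,y,zt),(-1,0,0)) for y in(-120,-100,-80,80,100,120)])
    print(n,"board back edge",[off(im,n,F,(11,y,zt),(1,0,0)) for y in(-120,-100,-80,80,100,120)])
E
python3 -c "
from h import *
print(loc2w([522.3,-8,.086],[51,0,0]))"
python3 chk.py 4 145.5 573.1 -3.6 .086
```

```text
[[573.11151821  -3.61940448   0.        ]]
top unit +y [(-1.8, 5.7), (-2.1, 4.6), (-1.2, 5.2), (-0.2, 4.4)]
top unit -y [(0.6, 4.2), (1.4, 3.6), (-0.7, 3.7), (-0.8, 4.0)]
top unit front [(-0.3, 3.1), (1.1, 3.4)]
top board +y,-y [(-2.4, 5.4), (-1.9, 5.0), (-1.4, 5.3)] [(-0.4, 4.6), (0.1, 4.3), (0.4, 4.1)]
top board pull edge [(1.1, 3.2), (-0.3, 3.3), (0.7, 0.6), (0.4, 2.4), (1.5, 3.7), (0.2, 3.7)]
top board back edge [(-1.2, 3.8), (-1.3, 4.9), (-3.1, 0.2), (-2.6, 2.6), (-2.8, 2.4), (-1.7, 4.7)]
scene unit +y [(-1.5, 6.3), (-0.5, 6.6), (0.4, 6.7), (0.5, 7.1)]
scene unit -y [(-0.6, 5.7), (-1.5, 5.8), (-1.9, 6.4), (-2.4, 6.6)]
scene unit front [(-3.9, 5.6), (-0.5, 5.8)]
scene board +y,-y [(-0.2, 5.6), (-0.5, 6.9), (-1.3, 6.5)] [(-1.7, 4.9), (-1.3, 6.1), (-2.7, 5.9)]
scene board pull edge [(-4.8, 5.5), (-4.4, 5.4), (-4.0, 5.6), (-2.6, 4.5), (-3.7, 5.5), (-2.8, 5.6)]
scene board back edge [(1.7, 2.9), (3.1, 2.9), (2.6, 3.2), (0.9, 1.4), (0.7, 1.4), (1.9, 2.6)]
```

```bash
sed -i 's/^U=.*/U=np.array([650.5,6.0,0.096])/' h.py
python3 -c "
from h import *
go(*loc2w(U,[-67-15,0.2,86.1])[0],.091)"
```

```text
t 12.75 pos [523.   -8.  102.2] phi 0.0859 F [ 0.1 -0.2 -5.5] w 11.7
 -> translation [ 2.4 46.2 16.2] delta_rot [ 0.002  0.    -0.005]
```

```bash

python3 -m jog '{"delta_rot":[[0,0,-0.005],[0,0,-0.005],[0,0,-0.005],[0,0,-0.005],[0,0,-0.005]],"translation":[[1,10,8],[2,20,16],[2.4,30,16],[2.4,40,16],[2.4,46,16]],"hand":[-1,-1,-1,-1,-1]}'
python3 -m jog '{"delta_rot":[[0,0,0],[0,0,0]],"translation":[[0,0,0],[0,0,0]],"hand":[-1,-1]}'
python3 -c "
from h import *
go(*loc2w(U,[-67,0.2,86.1])[0],.091)
for n in ('top','scene'): cv2.imwrite(f'pics/{n}5.png',optics.get_image(n)[:,:,::-1])
p=get_obs()['ee_pos']; b=loc2w([p[0],p[1],.091],[51,0,0])[0]; print(b)
import sys,runpy; sys.argv=['chk.py','5','130',str(b[0]),str(b[1]),'.091']; runpy.run_path('chk.py')"
```

```text
t: 13.25
ee_pos: [569.5, -1.5, 85.1]
orientation: [2.118, 2.32, 0.001]
ft_force: [-0.3, -0.1, -4.9]
width: 12.1
t: 13.45
ee_pos: [567.7, -1.6, 85.0]
orientation: [-2.118, -2.32, 0.001]
ft_force: [-0.4, 0.1, -5.1]
width: 11.5
t 13.45 pos [567.7  -1.6  85. ] phi 0.091 F [-0.4  0.1 -5.1] w 11.5
 -> translation [-0.1 16.2 -1.1] delta_rot [-0. -0.  0.]
[618.13105545   2.9954348    0.        ]
top unit +y [(-0.8, 5.2), (-1.6, 4.6), (-1.3, 5.3), (-0.8, 4.3)]
top unit -y [(-0.4, 4.1), (1.3, 3.4), (-0.3, 3.6), (0.1, 4.2)]
top unit front [(1.6, 3.3), (0.6, 3.4)]
top board +y,-y [(-2.0, 5.3), (-2.0, 4.9), (-2.0, 4.6)] [(-0.4, 4.6), (0.4, 4.4), (0.4, 3.7)]
top board pull edge [(1.1, 3.4), (-0.8, 2.7), (0.8, 1.2), (-0.4, 1.7), (0.6, 3.8), (1.5, 3.6)]
top board back edge [(-1.9, 3.8), (-0.7, 2.4), (-1.6, 0.6), (-0.9, 1.6), (-2.1, 1.0), (-2.3, 3.2)]
scene unit +y [(0.0, 6.5), (-0.1, 6.5), (0.3, 6.7), (-0.2, 6.9)]
scene unit -y [(-1.7, 5.6), (-2.0, 6.0), (-1.8, 6.3), (-1.8, 6.8)]
scene unit front [(0.2, 3.2), (-1.6, 4.9)]
scene board +y,-y [(-0.6, 7.1), (-1.0, 7.1), (-1.7, 6.3)] [(-2.4, 4.6), (-2.5, 6.2), (-2.0, 6.1)]
scene board pull edge [(-4.2, 5.2), (-3.8, 5.5), (-5.3, 5.6), (-3.6, 4.0), (-2.6, 5.9), (-2.1, 6.0)]
scene board back edge [(3.4, 3.1), (3.0, 3.4), (3.0, 3.8), (-1.5, 1.2), (-8.1, 1.7), (2.4, 3.2)]
```

```bash

python3 -m jog '{"delta_rot":[[0,0,0],[0,0,0],[0,0,0],[0,0,0],[0,0,0]],"translation":[[0.2,2,-1],[0.2,4,-1.1],[0.2,6,-1.1],[0.2,8,-1.1],[0.2,8,-1.1]],"hand":[-1,-1,-1,-1,-1]}'
for i in 1 2 3 ; do python3 -m jog '{"delta_rot":[[0,0,0],[0,0,0],[0,0,0],[0,0,0]],"translation":[[0,0.5,0],[0,1,0],[0,1.5,0],[0,1.5,0]],"hand":[-1,-1,-1,-1]}' | grep -E "ee_pos|force"; done
```

```text
t: 14.05
ee_pos: [576.2, -0.7, 86.2]
orientation: [2.118, 2.32, 0.0]
ft_force: [-0.5, 0.7, -5.1]
width: 12.0
ee_pos: [577.4, -0.5, 86.1]
ft_force: [0.2, -0.3, -4.6]
ee_pos: [578.9, -0.4, 86.2]
ft_force: [-0.6, 0.7, -4.5]
ee_pos: [580.4, -0.3, 86.2]
ft_force: [-0.1, -0.6, -4.8]
```

```bash

for i in 1 2 3 4; do python3 -m jog '{"delta_rot":[[0,0,0],[0,0,0],[0,0,0],[0,0,0]],"translation":[[0,0.5,0],[0,1,0],[0,1,0],[0,1,0]],"hand":[-1,-1,-1,-1]}' | grep -E "ee_pos|force"; done
```

```text
ee_pos: [581.3, -0.2, 86.2]
ft_force: [0.4, -0.5, -4.8]
ee_pos: [582.3, -0.1, 86.2]
ft_force: [-0.8, 0.3, -4.4]
ee_pos: [583.3, -0.0, 86.2]
ft_force: [0.2, 0.0, -4.6]
ee_pos: [583.9, 0.1, 86.0]
ft_force: [-1.5, -0.9, -4.0]
```

Contact is starting at about x = 584. I'll step in small increments.

```bash

for i in 1 2 3 ; do python3 -m jog '{"delta_rot":[[0,0,0],[0,0,0],[0,0,0],[0,0,0]],"translation":[[0,0.5,0],[0,1,0],[0,1,0],[0,1,0]],"hand":[-1,-1,-1,-1]}' | grep -E "ee_pos|force|orient"; done
```

```text
ee_pos: [584.6, 0.1, 85.9]
orientation: [-2.117, -2.319, 0.002]
ft_force: [-5.1, -1.1, -3.3]
ee_pos: [585.0, 0.2, 85.8]
orientation: [-2.117, -2.319, 0.003]
ft_force: [-6.6, -0.9, -3.6]
ee_pos: [585.4, 0.2, 85.7]
orientation: [-2.116, -2.318, 0.004]
ft_force: [-8.9, -1.7, -2.1]
```

```bash

python3 -m jog '{"delta_rot":[[0,0,0],[0,0,0],[0,0,0],[0,0,0],[0,0,0]],"translation":[[0,0.5,-0.3],[0,1,-0.5],[0,1.5,-0.5],[0,1.5,-0.5],[0,1.5,-0.5]],"hand":[-1,-1,-1,-1,-1]}'
python3 - <<'E'
from h import *
o=get_obs(); p=o['ee_pos']; f=o["ft_force"]; print(p,o["orientation"],f,"push",f[:2]@[np.cos(.096),np.sin(.096)],o["moment"])
go(*loc2w(U,[-67,0.2,86.1])[0],.091)
for n in ('top','scene'): cv2.imwrite(f'pics/{n}6.png',optics.get_image(n)[:,:,::-1])
b=loc2w([p[0],p[1],.091],[51,0,0])[0]; print(b)
import sys,runpy; sys.argv=['chk.py','6','130',str(b[0]),str(b[1]),'.094']; runpy.run_path('chk.py')
a=cv2.imread("pics/scene6.png")[170:400,220:450]; b=cv2.imread("pics/top6.png")[50:205,240:395]
cv2.imwrite("pics/m6.png",np.hstack([cv2.resize(cv2.convertScaleAbs(x,alpha=1.6),(400,400),interpolation=cv2.INTER_CUBIC) for x in(a,b)]))
E
```

```text
t: 18.55
ee_pos: [585.8, 0.2, 85.8]
orientation: [-2.115, -2.317, 0.007]
ft_force: [-11.5, -1.6, -1.7]
width: 11.8
[5.85819032e+02 2.46491080e-01 8.57632237e+01] [-2.11510933 -2.31711049  0.00671083] [-11.45836156  -1.60686672  -1.73925987] push -11.559624341629327 [-0.38988944  1.73018427 -0.01676798]
t 18.55 pos [5.858e+02 2.000e-01 8.580e+01] phi 0.0911 F [-11.5  -1.6  -1.7] w 11.8
 -> translation [-0.3 -2.1 -0.3] delta_rot [-0.006 -0.     0.   ]
[636.60801205   4.88108838   0.        ]
top unit +y [(-0.8, 5.2), (-1.6, 4.6), (-1.3, 5.3), (-0.8, 4.3)]
top unit -y [(-0.4, 4.1), (1.3, 3.4), (-0.3, 3.5), (0.1, 4.2)]
top unit front [(-0.0, 1.7), (-0.7, 1.6)]
top board +y,-y [(-1.3, 5.5), (-1.7, 5.8), (-1.7, 5.0)] [(-0.8, 4.2), (-0.5, 4.0), (-0.0, 4.2)]
top board pull edge [(1.9, 2.9), (0.6, 3.4), (1.6, 1.4), (-0.2, 1.1), (1.6, 3.8), (1.7, 3.2)]
top board back edge [(-2.9, 2.1), (-2.0, 2.0), (-5.1, 0.5), (-2.2, 0.4), (-2.2, 2.3), (-2.9, 1.7)]
scene unit +y [(0.0, 6.4), (-0.1, 6.7), (0.3, 6.7), (-0.1, 7.1)]
scene unit -y [(-1.7, 5.7), (-1.9, 5.5), (-1.8, 6.0), (-1.8, 6.7)]
scene unit front [(8.2, 0.7), (-3.2, 1.6)]
scene board +y,-y [(-0.1, 6.6), (-0.9, 7.1), (-1.3, 6.3)] [(-2.1, 5.1), (-3.3, 5.4), (-1.8, 5.4)]
scene board pull edge [(-3.8, 5.5), (-3.9, 5.5), (-3.4, 6.2), (-2.6, 4.6), (-2.0, 6.3), (-1.6, 6.3)]
scene board back edge [(-0.3, 1.1), (1.1, 2.5), (0.5, 2.1), (1.0, 2.0), (-7.3, 2.4), (-0.1, 1.5)]
```

View pics/m6.png

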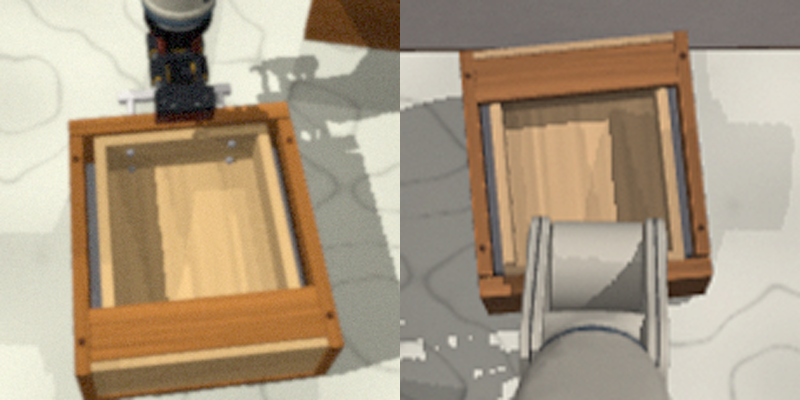

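```bash

python3 -m jog '{"delta_rot":[[-0.002,0,0],[-0.004,0,0],[-0.006,0,0],[-0.006,0,0],[-0.006,0,0]],"translation":[[0,0,-0.1],[0,0.1,-0.2],[0,0.2,-0.3],[0,0.2,-0.3],[0,0.2,-0.3]],"hand":[-1,-1,-1,-1,-1]}'
for i in 1 2; do python3 -m jog '{"delta_rot":[[0,0,0],[0,0,0],[0,0,0],[0,0,0],[0,0,0]],"translation":[[0,0,0],[0,0,0],[0,0,0],[0,0,0],[0,0,0]],"hand":[-1,-1,-1,-1,-1]}'; done
```

```text
t: 19.15
ee_pos: [585.8, 0.3, 85.8]
orientation: [-2.118, -2.32, 0.0]
ft_force: [-9.8, -1.4, -4.3]
width: 11.3
t: 19.65
ee_pos: [585.8, 0.2, 85.7]
orientation: [-2.117, -2.32, 0.0]
ft_force: [-10.7, -3.0, -5.0]
width: 11.7
t: 20.15
ee_pos: [585.8, 0.3, 85.8]
orientation: [-2.118, -2.32, 0.0]
ft_force: [-11.0, -2.8, -5.1]
width: 11.7
```

```bash
python3 -c "
from h import *
ctrl.close_job(); o=get_obs(); print(o['t'],o['ft_force'],o['width'],o['ee_pos'])"
```

```text
the job is handed in; nothing more can be done
the job is handed in; nothing more can be done
```

I pushed the drawer box shut onto its buffers, about 7.5 N at the end. I then gripped the lower front by its pull, lifted it upright, carried it over and pressed it against the drawer box. It was still held there when I handed the job in, at about 20.2 s of the 72 s allowed.

**Last checks before handing in:**
- **Push:** about 11.2 N along the unit's axis and steady over the last second. The wrist reading peaked at about 11.6 N while seating it.
- **Grip:** 11.7 mm opening on the 12 mm bar, with the vertical force close to the board's weight.
- **Sideways fit:** the board's sides line up with the unit's to within about 0.2 mm relative, in both cameras.
- **Angle:** the yaw agrees to within about 0.3°. I straightened a 0.006 rad tool tilt before the end.
- **Height:** the tool's height puts the board's lower edge at about 19.7 mm, so its top edge should be about 0.3 mm below level. The pictures do not resolve that finely.

**Where the readings disagreed or fell short:**
- The two cameras differ by about 1.5 mm in absolute y and up to about 4 mm in x. I used them only for relative alignment and found the x position by contact.
- About 2 N of sideways force remained at the wrist.
- I did not measure again after the final tilt correction, other than force and pose. The reading after hand-in was refused.
- I did not check the taller front, mug and tray at the end. I planned the moves around or above them and saw no unexpected contact force.

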